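# Load the filling nozzles and clamp them

## Robot

A 6-joint arm with a two-finger parallel gripper is mounted at the origin on the work surface. World frame = base frame: x ahead of the robot, y to its left, z up, the work surface at z = 0. Lengths are in m, angles in degrees, forces in N, time in s.
With the tool pointing down it reaches from about 0.35 to 0.875 m from the base axis. Payload 4.2 kg.
Tool frame: the origin (TCP) lies at the centre of the arm's flange, where the gripper is bolted on; the fingertips stand 182 mm ahead of it and the grasp point (between the pads) lies 164 mm ahead of it (r.nose_length is the distance from the TCP to the fingertips, in m); z points along the fingers, y is the line along which they close (so a half turn about z gives the same grasp; the last joint's range is limited). The gripper opens to 87 mm and grips with 3 to 60 N. Pads are 19 mm wide; open, the fingers measure 117 mm over their backs; the gripper's body (75 mm by 190 mm) begins 51 mm behind the grasp point.
Start: joints at [80.478, 22.042, 0.453, 0, -68.411, -14.817], TCP at [0.258, 0.569, 0.405] pointing down, gripper open.
Joint ranges: [-179.83, 179.83], [-69.29, 118.12], [-61.27, 80.66], [-181.25, 117.63], [-171.15, -9.14], [-177.46, 177.46]. Speed limits (degrees/s): [159.86, 159.86, 180, 180, 180, 180].

## Interface

Orientations are given as a 3x3 rotation matrix whose columns are the frame's x, y, z axes.
In Python, from station import r, vision gives the robot as it stands. The module is installed in compiled form; this text tells all that it offers.
- The arm moves only by the shell command python3 -m creep 'ROWS'. ROWS is JSON, a list of rows, each a list of 7 numbers: the opening, from -1 (shut) to 1 (fully open), then the shift along the tool's x, y, z in mm, then the turn, a rotation vector about the tool's x, y, z in degrees. A call has 1 to 8 rows; each row is the pose to reach, as a shift and turn from the pose commanded when the call began, along the tool's axes at that moment; what a row does not reach only later rows make up. A row lasts 1/12 s, in which the tool goes at most 41.7 mm and 7.16 degrees, less where a joint would pass 70% of its speed; a pose out of reach is approached as far as the arm can. A call with a gripper value outside its range is refused whole. The fingers move at their own pace and stop on an object; the grip force is fixed at half the most. Time passes only in rows, so rows that repeat a pose let the fingers close. It gives the time, the measured TCP pose, the force, the opening and the grip force at its end, in the units of the state.
- r.sense(): the state, without advancing time (a new reading comes with each control period).
- vision.capture(name): name is "scene" or "top"; returns (picture, depth): 384x512x3 uint8, red, green, blue; 384x512 float32, m along the optical axis (not along the pixel's ray), 0 where there is no reading.
- vision.camera_model(name): a dict with "vertical_fov" (degrees; the focal length in pixels is half the picture's height over the tangent of half this angle, whatever the lens; pixels are square), "cx", "cy" (the principal point, pixels), "extrinsics" (4x4, takes a point from camera to world coordinates). Camera axes: x right, y down, z forward; pixel columns grow to the right and rows downward; lengths in m; the calibration is good to about 2 mm. A picture is of the moment at which its call begins. camera_model takes no time and is no camera call.
- r.finish_job(): hands the job in; it is judged then, once.
Trained networks look in the newest picture that a camera, given by its name, has taken for a name from the list of things; names that differ only in an ending like _2 or _b are one class to them, and where a whole thing is asked for, a point or a joint stands for the part that bears it (a point fixed in the world has none). Each returns a list of dicts, best first, with "conf" (0 to 1); they miss things now and then, are a little off and sometimes report something else, mostly with a low value. They report only what shows in the picture. A call takes as long as a camera call. They do not tell look-alikes from the thing itself.
- vision.find_in(camera, thing): "uv" ([column, row] in pixels, amid what is visible of it).
- vision.cut_out(camera, thing): "region" (384x512 bool, what is visible of it) and "uv" ([column, row] in pixels, amid what is visible of it).
The state is a dict: "time_s": time; "joints": joint angles; "joint_velocities": joint speeds; "effort": joint torques, N m; "tcp_pos": TCP position; "ee_rot": TCP orientation; "wrist_force": force on the tool from outside, world axes, zero at the start; "moment": the same for the moment, N m; "gripper_width": opening from 0.0 (shut) to 1.0 (fully open); "gripper_force": force on a finger pad.
Only numpy, scipy, OpenCV 4.12 (cv2) and the standard library are available. Lean on these libraries where they do the work, as an engineer would, in place of code of your own. Each camera call takes 0.05 s, during which the arm holds its last target. There are 200 camera calls.

## Task

Pocket one of the nozzle fixture is already filled: put the tall nozzle, spout up, fully home in the pocket whose tag has two dots, and only then the short loose nozzle in the pocket with three dots. Then push the spring-returned clamp leg forward until its pointers line up with the black length marks on the rails and, while holding it there, slide the black cam lever all the way along the push plate to its closed end. Finish still holding the leg at the marks, with the lever closed, and leave the nozzle in pocket one and everything else on the table undisturbed.

Things in the scene. Friction and masses are not known exactly. Their poses are not given: they have to be found in the camera images.
- nozzle_tall_mid (a point): Tall loose steel nozzle, standing spout up on the table. 96 mm tall: chamfered foot 30 mm diameter, 10 mm high; flange 48 mm diameter, 10 to 14 mm up; straight round body 24 mm diameter, 14 to 74 mm up; cone narrowing to 10 mm at the top. 0.12 to 0.24 kg. The point is on its axis half-way up, 48 mm above its underside; z points to the spout.
- nozzle_short_mid (a point): Short steel filling nozzle, loose, standing on the table on its foot (spout up) at the start. 74 mm tall: the same foot, flange and 24 mm body as the tall one, the straight body reaching from 14 to 58 mm up, then a cone. 0.10 to 0.20 kg. This point is on its axis, half-way up, 37 mm above its underside; z points to the spout.
- nozzle_first_mid (a point): A nozzle just like the short one, already seated in the pocket with one dot: leave it there. The point is half-way up it (37 mm above its underside).
- nozzle_tall: The tall nozzle as a solid; origin at the centre of its underside.
- nozzle_short: The short loose nozzle as a solid; origin at the centre of its underside.
- pocket1 (a point): Centre of the mouth of the pocket whose tag has one dot, at the top face of the white pocket block (22 mm above the table). It holds the first nozzle. The three pockets lie in a row along the fixture's y, 70 mm apart; which is which varies. Axes as the fixture's.
- pocket2 (a point): Centre of the mouth of the two-dot pocket (its steel tag lies 47 mm beyond it, +x). Round blind hole, 32 mm diameter, 14 mm deep, chamfered. A seated nozzle's foot is in the hole and its flange rests on the block: its underside is 10 mm below this point. The tall nozzle goes here, first.
- pocket3 (a point): The same for the pocket whose tag has three dots. The short nozzle goes here, second.
- fixture: Fixed nozzle fixture, 300 mm (x) by 270 mm (y). Origin on the table; x is the way the clamp leg is pushed (roughly away from the robot), y along the pocket row, z up. The pocket row is 75 mm ahead of the origin. A rail 29 mm high, 22 mm wide runs along each side (centre 122 mm off the middle) under the leg's pointers, with a black mark line across its top.
- clamp_leg: Flat frame 200 mm wide, top 40 mm above the table, sliding along the fixture's x: starts fully back, marks 70 mm ahead, stop at 82 mm. A spring always pulls it back (4.5 to 5.5 N), even with the cam closed: it runs back if not held. Carries push plate and lever. At the mark its white front bar lies 4 mm over the nozzle flanges, 6 mm short of their bodies. Axes as the fixture's.
- leg_pointer (a point): Mid-point between the leg's two dark pointers (38 mm above the table, on the leg's centre line). The leg is at length when this point's x in the fixture frame equals that of length_mark; it starts 70 mm behind it.
- length_mark (a point): Mid-point between the black marks on the rails, fixed in the fixture, axes as the fixture's.
- push_plate (a point): Middle of the top edge of the push plate's near (-x) face, 70 mm behind leg_pointer, 85 mm above the table. Upright steel plate on the leg, 10 mm thick, 200 mm long (y), 40 to 85 mm above the table. Its near face is free for fingers to push on (+x). The leg's rear beam, top 40 mm above the table, reaches 17 mm out from the face at its foot.
- cam_lever (a joint): Cam lever's slide along the push plate, carried by the leg: 0 fully open, 0.040 m closed against its end stop; grows towards the fixture's +y. It starts between 0 and 0.010, stays where it is left and takes about 2.5 N to move.
- lever_thumb (a point): Centre of the lever's black thumb piece, 67 mm above the table: juts out 30 mm from the push plate's near face, 16 mm wide (y), 49 to 85 mm above the table; on top a cap 22 mm wide (y), 50 mm long (x), up to 94 mm, rides over the plate. Fully open it stands 20 mm to the +y side of the plate's middle, closed 60 mm; push it on its -y side.
- cutter: Bystander on the table: round cutter; leave it alone.
- jar: Bystander on the table: glass jar; leave it alone.
- bowl: Bystander on the table: steel bowl; leave it alone.
- pastry_brush: Bystander on the table: pastry brush; leave it alone.
- bench_scraper: Bystander on the table: bench scraper; leave it alone.
Things that resemble listed ones, but are neither listed nor needed, are in the scene too. What is shaped like the nozzle_short but green is not meant. Leave any yellow look-alike of the nozzle_tall alone.

How it is judged (in metres and radians):
On the way, in this order (a step that is already met when the one before it is completed fails the run):
1. the tall nozzle stands fully home in the two-dot pocket, let go (horizontal distance between nozzle_tall_mid and pocket2 below 0.004 m and z of nozzle_tall_mid in the frame of pocket2 below 0.0405 m and angle between nozzle_tall_mid's own z axis and vertical below 0.06 rad and contact force between nozzle_tall and the fingers below 0.2 N), for 0.2 s.
2. then the short nozzle stands fully home in the three-dot pocket, let go (horizontal distance between nozzle_short_mid and pocket3 below 0.004 m and z of nozzle_short_mid in the frame of pocket3 below 0.0295 m and angle between nozzle_short_mid's own z axis and vertical below 0.06 rad and contact force between nozzle_short and the fingers below 0.2 N), for 0.2 s.
3. the leg is held at the length mark (within 4 mm) with the lever still open (x of leg_pointer in the frame of length_mark between -0.004 and 0.004 m and value of joint cam_lever below 0.02 m and contact force between any of the fingers, the arm and clamp_leg above 1.5 N), for 0.2 s.
4. the lever is closed while the leg is held at the mark (x of leg_pointer in the frame of length_mark between -0.004 and 0.004 m and value of joint cam_lever above 0.036 m and contact force between any of the fingers, the arm and clamp_leg above 1.5 N), for 0.2 s.
At the end, for the whole second after the job is handed in: Three nozzles home in their pockets (4 mm off centre, 2.5 mm of depth, 0.06 rad of upright), the loaded two free of the fingers; pointers within 4 mm of the marks, leg at rest, lever within 4 mm of its closed stop, the robot still holding the leg (over 1.5 N) (all of step 1 and all of step 2 and all of step 4 and horizontal distance between nozzle_first_mid and pocket1 below 0.004 m and z of nozzle_first_mid in the frame of pocket1 below 0.0295 m and angle between nozzle_first_mid's own z axis and vertical below 0.06 rad and linear speed of clamp_leg below 0.01 m/s); the arm keeps its last pose, push and grip.
It fails at once if the cam lever is pushed towards closed (beyond half-way) while the leg is more than 6 mm off the mark (value of joint cam_lever above 0.022 m and (x of leg_pointer in the frame of length_mark below -0.006 m or x of leg_pointer in the frame of length_mark above 0.006 m)).
It fails at once if the nozzle in pocket one is lifted or tipped out (distance of nozzle_first_mid from where it was at the start of the episode above 0.012 m).
It fails at once if a bystander is moved by more than 20 mm (distance of any of cutter, jar, bowl, pastry_brush, bench_scraper from where it was at the start of the episode above 0.02 m).
It also fails if it takes over 72 s, if anything falls off the work surface, if the arm or the gripper's body presses on something with over 40 N, if the wrist force passes 120 N, or if a joint passes its speed limit or range.

## Working session

There is one attempt and no reset: what is moved stays moved. The work goes in short steps, Python scripts to look and compute and a shell command to move; the robot and the scene stay as the last step left them, time stands still between calls to the robot, and variables do not carry over. Pictures are saved under pics/ and viewed, at most 10 in all, crops included, and the job is handed in when it is done.

```bash
mkdir -p pics; cat > h.py <<'E'
import numpy as np, cv2
from station import r, vision
def K(n):
    m=vision.camera_model(n); f=192/np.tan(np.radians(m["vertical_fov"])/2)
    return f,m["cx"],m["cy"],np.array(m["extrinsics"])
def cloud(n,d):
    f,cx,cy,E=K(n); v,u=np.mgrid[:384,:512]
    p=np.stack([(u-cx)/f*d,(v-cy)/f*d,d],-1)@E[:3,:3].T+E[:3,3]
    p[d==0]=np.nan; return p
def proj(n,P):
    f,cx,cy,E=K(n); q=(np.atleast_2d(P)-E[:3,3])@E[:3,:3]
    return np.c_[q[:,0]/q[:,2]*f+cx,q[:,1]/q[:,2]*f+cy]
def onplane(n,uv,z):
    f,cx,cy,E=K(n); d=E[:3,:3]@np.array([(uv[0]-cx)/f,(uv[1]-cy)/f,1]); return E[:3,3]+d*(z-E[2,3])/d[2]
E
python3 - <<'E'
from h import *
np.set_printoptions(precision=4,suppress=True)
for n in("scene","top"):
    p,d=vision.capture(n); np.savez(n+"0.npz",p=p,d=d)
    cv2.imwrite(f"pics/{n}0.png",cv2.resize(p[...,::-1],(768,576),interpolation=cv2.INTER_CUBIC)); print(n,K(n))
    c=cloud(n,d)
    for t in["nozzle_tall","nozzle_short","clamp_leg","lever_thumb","nozzle_first_mid","pocket2","pocket3","length_mark","push_plate"]:
        for o in vision.find_in(n,t)[:3]:
            u,v=map(int,o["uv"]);print(t,round(o["conf"],2),o["uv"],c[v,u])
s=r.sense();print(s["tcp_pos"],s["ee_rot"],s["time_s"],r.nose_length)
E
```

```text
scene (np.float64(374.1296406969209), 248.95384994144882, 193.26117277783862, array([[-0.0775,  0.7842, -0.6156,  1.0987],
       [ 0.9969,  0.0507, -0.0608,  0.0544],
       [-0.0165, -0.6184, -0.7857,  0.8716],
       [ 0.    ,  0.    ,  0.    ,  1.    ]]))
nozzle_tall 0.58 [158.6, 195.0] [ 0.4717 -0.2658  0.0422]
nozzle_short 0.64 [149.5, 237.8] [ 0.6027 -0.2622  0.0302]
nozzle_short 0.6 [179.1, 248.5] [ 0.6409 -0.1713  0.0499]
clamp_leg 0.79 [283.2, 206.8] [0.4868 0.0869 0.0417]
lever_thumb 0.67 [293.2, 189.4] [0.467  0.1102 0.0934]
lever_thumb 0.48 [174.7, 167.0] [ 0.3273 -0.2566  0.0015]
nozzle_first_mid 0.73 [290.6, 262.0] [0.6637 0.1068 0.055 ]
pocket2 0.64 [320.0, 281.7] [0.6923 0.1822 0.0215]
pocket2 0.64 [260.7, 281.6] [0.7039 0.0367 0.0246]
pocket3 0.64 [320.0, 281.7] [0.6923 0.1822 0.0215]
pocket3 0.64 [260.7, 281.6] [0.7039 0.0367 0.0246]
length_mark 0.75 [282.8, 240.9] [0.5718 0.0881 0.0032]
length_mark 0.55 [107.7, 162.9] [ 0.3851 -0.4309  0.0748]
push_plate 0.89 [281.5, 205.3] [0.4827 0.0814 0.0403]
top (np.float64(384.2242550387035), 256.34369464853324, 194.92813751
[... 380 characters left out ...]
63 [339.7, 161.5] [ 0.5845 -0.2525  0.0507]
clamp_leg 0.79 [225.6, 196.2] [0.487  0.0754 0.0411]
lever_thumb 0.73 [212.5, 204.8] [0.4603 0.1068 0.0917]
nozzle_first_mid 0.75 [215.0, 142.5] [0.6441 0.1042 0.0456]
nozzle_first_mid 0.28 [219.3, 169.7] [0.5655 0.0929 0.0411]
pocket2 0.54 [185.4, 127.2] [0.6946 0.1953 0.0269]
pocket2 0.53 [211.7, 122.8] [0.7099 0.1186 0.0247]
pocket3 0.54 [185.4, 127.2] [0.6946 0.1953 0.0269]
pocket3 0.53 [211.7, 122.8] [0.7099 0.1186 0.0247]
length_mark 0.79 [222.0, 170.2] [0.5629 0.0844 0.0389]
push_plate 0.67 [220.5, 193.4] [0.4994 0.093  0.0073]
[0.2576 0.5694 0.4047] [[ 0.9111 -0.4121 -0.    ]
 [-0.4121 -0.9111 -0.    ]
 [ 0.      0.     -1.    ]] 1.0 0.1822
```

View pics/top0.png

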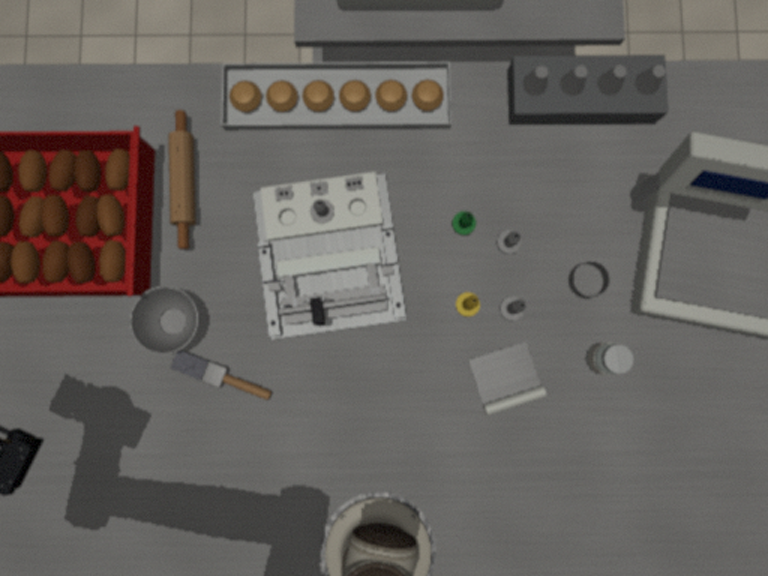

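View pics/scene0.png

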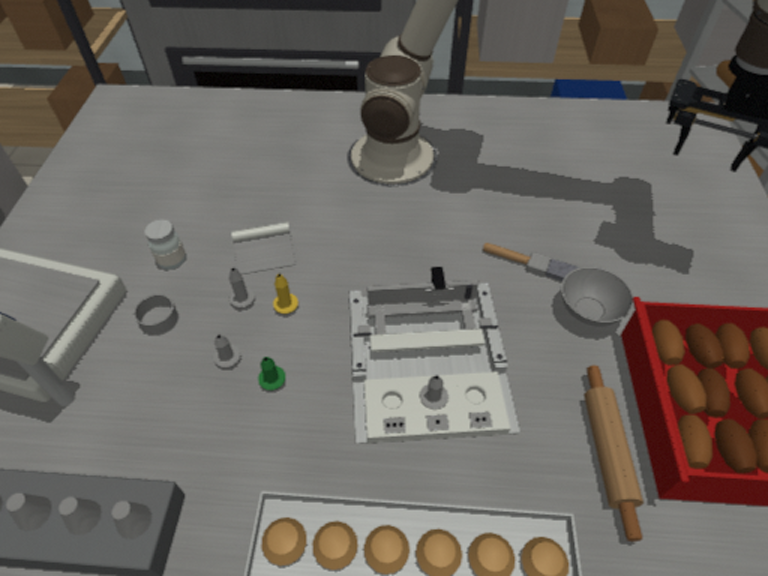

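```bash
cat >> h.py <<'E'
def ortho(n,p,z,x0,x1,y0,y1,s):  # rows: x decreasing, cols: y decreasing ; s px per m
    H,W=int((x1-x0)*s),int((y1-y0)*s); v,u=np.mgrid[:H,:W]
    P=np.stack([x1-(v+.5)/s,y1-(u+.5)/s,np.full(v.shape,z)],-1).reshape(-1,3)
    q=proj(n,P).astype(np.float32).reshape(H,W,2)
    return cv2.remap(p,q[...,0],q[...,1],cv2.INTER_CUBIC)
E
python3 - <<'E'
from h import *
from scipy.optimize import least_squares
np.set_printoptions(precision=4,suppress=True)
D={n:np.load(n+"0.npz") for n in("scene","top")}; C={n:cloud(n,D[n]["d"]) for n in D}
im=[ortho(n,D[n]["p"],.022,.58,.73,-.02,.2,1700)[...,::-1] for n in("top","scene")]
cv2.imwrite("pics/orth.png",np.vstack(im)); print(im[0].shape)
for nm,x,y,top in[("tall",.455,-.262,.074),("short",.595,-.262,.058),("yellow",.455,-.17,.074),("green",.61,-.165,.058),("first",.645,.1,.07)]:
    for ns in(["top"],["scene"],["top","scene"]):
        P=np.vstack([C[n].reshape(-1,3) for n in ns]); P=P[np.isfinite(P).all(1)]
        m=(np.hypot(P[:,0]-x,P[:,1]-y)<.045)
        Q=P[m]; z0=.012 if nm=="first" else 0
        B=Q[(Q[:,2]>.02+z0)&(Q[:,2]<top-.004)]
        f=least_squares(lambda a:np.hypot(B[:,0]-a[0],B[:,1]-a[1])-.012,[x,y],loss="soft_l1",f_scale=.002)
        print(nm,ns,len(B),f.x,"rms",np.sqrt(np.mean(f.fun**2)).round(4),"maxz",Q[:,2].max().round(4),"table z",np.median(Q[Q[:,2]<.03][:,2]).round(4))
E
```

```text
(255, 374, 3)
tall ['top'] 33 [ 0.4613 -0.2638] rms 0.0021 maxz 0.0999 table z 0.0008
tall ['scene'] 98 [ 0.4598 -0.2671] rms 0.001 maxz 0.097 table z 0.001
tall ['top', 'scene'] 131 [ 0.4598 -0.2661] rms 0.0017 maxz 0.0999 table z 0.0009
short ['top'] 26 [ 0.5934 -0.2616] rms 0.0005 maxz 0.0803 table z 0.0008
short ['scene'] 69 [ 0.5917 -0.2648] rms 0.0009 maxz 0.0757 table z 0.0011
short ['top', 'scene'] 95 [ 0.5917 -0.264 ] rms 0.0013 maxz 0.0803 table z 0.001
yellow ['top'] 21 [ 0.46   -0.1581] rms 0.0034 maxz 0.0987 table z 0.0011
yellow ['scene'] 99 [ 0.4683 -0.1804] rms 0.0009 maxz 0.0977 table z 0.0011
yellow ['top', 'scene'] 120 [ 0.4682 -0.1797] rms 0.0013 maxz 0.0987 table z 0.0011
green ['top'] 25 [ 0.6144 -0.1624] rms 0.0043 maxz 0.0787 table z 0.001
green ['scene'] 69 [ 0.649  -0.1667] rms 0.0038 maxz 0.0788 table z 0.001
green ['top', 'scene'] 94 [ 0.6305 -0.1755] rms 0.0018 maxz 0.0788 table z 0.001
first ['top'] 26 [0.6375 0.0976] rms 0.0049 maxz 0.0895 table z 0.0224
first ['scene'] 63 [0.6526 0.1051] rms 0.0008 maxz 0.0899 table z 0.0227
first ['top', 'scene'] 89 [0.6533 0.106 ] rms 0.0015 maxz 0.0899 table z 0.0226
```

View pics/orth.png

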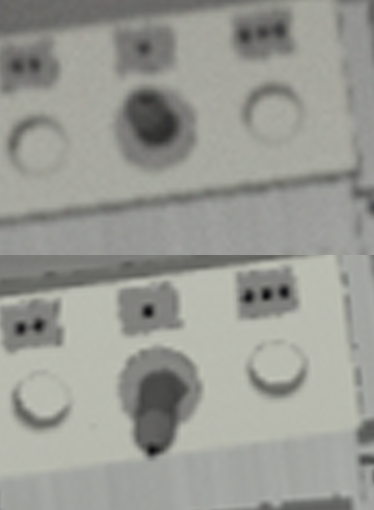

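Top rectified half: two-dot pocket at (38,146), three-dot at (272,114), one-dot (filled) in the middle; the lower (scene) half agrees within ~2 mm. Tall grey nozzle is at about (0.4605, -0.2655).

```bash
cat >> h.py <<'E'
def delta(x,y,z,yaw):
    s=r.sense(); R=np.array(s["ee_rot"]); p=np.array(s["tcp_pos"])
    psi=np.degrees(np.arctan2(R[1,0],R[0,0]))
    print("t",round(s["time_s"],2),"tcp",p.round(4),"yaw",psi.round(2),"tilt",R[2,2].round(5),"q",np.round(s["joints"],1),"F",np.round(s["wrist_force"],1),"w",round(s["gripper_width"],3),"gf",round(s["gripper_force"],1))
    print("shift mm",((np.array([x,y,z])-p)@R*1000).round(1),"rz",round(-((yaw-psi+180)%360-180),2))
E
python3 -m creep '[[1,176,226,0,0,0,0],[1,176,226,0,0,0,0],[1,176,226,0,0,0,0],[1,176,226,0,0,0,0],[1,176,226,0,0,0,0],[1,176,226,0,0,0,0],[1,176,226,0,0,0,0]]'
python3 -m creep '[[1,176,226,0,0,0,0],[1,176,226,0,0,0,0],[1,176,226,0,0,0,0],[1,176,226,0,0,0,0],[1,176,226,0,0,0,0],[1,176,226,0,0,0,0],[1,176,226,0,0,0,0]]'
python3 -m creep '[[1,176,226,0,0,0,-32.2],[1,176,226,0,0,0,-32.2],[1,176,226,0,0,0,-32.2],[1,176,226,0,0,0,-32.2],[1,176,226,0,0,0,-32.2],[1,176,226,0,0,0,-32.2],[1,176,226,0,0,0,-32.2]]'
python3 -c "
from h import *
delta(.4605,-.2655,.218,7.9)"
```

```text
time_s: 1.58
tcp_pos: [0.3247, 0.2884, 0.4049]
ee_rot: [[0.911, -0.412, 0.0], [-0.412, -0.911, 0.0], [0.0, -0.0, -1.0]]
wrist_force: [1.4, 0.0, -0.0]
gripper_width: 1.002
gripper_force: 0.0
time_s: 2.17
tcp_pos: [0.3916, 0.0102, 0.4053]
ee_rot: [[0.911, -0.412, 0.002], [-0.412, -0.911, 0.001], [0.001, -0.001, -1.0]]
wrist_force: [1.5, 0.3, -0.4]
gripper_width: 0.999
gripper_force: 0.0
time_s: 2.75
tcp_pos: [0.4505, -0.2299, 0.4052]
ee_rot: [[0.99, 0.14, 0.001], [0.14, -0.99, -0.0], [0.001, 0.0, -1.0]]
wrist_force: [2.3, 0.9, -0.3]
gripper_width: 1.001
gripper_force: 0.0
t 2.75 tcp [ 0.4505 -0.2299  0.4052] yaw 8.03 tilt -1.0 q [ -8.6  10.4 -15.9   0.  -63.6 106.6] F [ 2.3  0.9 -0.3] w 1.001 gf 0.0
shift mm [  4.8  36.6 187.2] rz 0.13
```

```bash
python3 -m creep '[[1,0,0,0,0,0,0],[1,0,0,0,0,0,0],[1,0,0,0,0,0,0]]' >/dev/null
python3 -c "
from h import *
delta(.4605,-.2655,.218,7.9)"
```

```text
t 3.0 tcp [ 0.4502 -0.2281  0.4045] yaw 7.8 tilt -1.0 q [ -8.4  10.3 -16.1  -0.  -63.6 106.2] F [-1.3 -0.7  0. ] w 0.998 gf 0.0
shift mm [  5.3  38.5 186.5] rz -0.1
```

```bash
python3 -m creep '[[1,5.3,38.5,0,0,0,0],[1,5.3,38.5,40,0,0,0],[1,5.3,38.5,80,0,0,0],[1,5.3,38.5,115,0,0,0],[1,5.3,38.5,140,0,0,0],[1,5.3,38.5,165,0,0,0],[1,5.3,38.5,186.5,0,0,0],[1,5.3,38.5,186.5,0,0,0]]' >/dev/null
python3 -c "
from h import *
delta(.4605,-.2655,.218,7.9)"
python3 -m creep '[[0.2,0,0,0,0,0,0],[-0.1,0,0,0,0,0,0],[-0.3,0,0,0,0,0,0],[-0.5,0,0,0,0,0,0],[-0.5,0,0,0,0,0,0],[-0.5,0,0,0,0,0,0]]'
python3 -c "
from h import *
delta(.4605,-.2655,.218,7.9)"
```

```text
t 3.67 tcp [ 0.4596 -0.2633  0.2148] yaw 7.97 tilt -0.99996 q [-1.230e+01  2.560e+01 -2.600e+01 -1.000e-01 -3.890e+01  1.103e+02] F [-0.3  0.3 -0.5] w 0.999 gf 0.0
shift mm [ 0.6  2.3 -3.2] rz 0.07
time_s: 4.17
tcp_pos: [0.4611, -0.2655, 0.2192]
ee_rot: [[0.991, 0.137, 0.002], [0.137, -0.991, -0.0], [0.002, 0.001, -1.0]]
wrist_force: [0.2, 0.1, -0.0]
gripper_width: 0.627
gripper_force: 0.0
t 4.17 tcp [ 0.4611 -0.2655  0.2192] yaw 7.86 tilt -1.0 q [-12.5  25.3 -25.6   0.  -38.9 110.3] F [ 0.2  0.1 -0. ] w 0.627 gf 0.0
shift mm [-0.6 -0.1  1.2] rz -0.04
```

```bash
python3 -m creep '[[-0.5,0,0,0,0,0,0],[-0.5,0,0,0,0,0,0],[-0.5,0,0,0,0,0,0],[-0.5,0,0,0,0,0,0],[-0.5,0,0,0,0,0,0],[-0.5,0,0,0,0,0,0],[-0.5,0,0,0,0,0,0],[-0.5,0,0,0,0,0,0]]'
python3 -c "
from h import *
delta(.4605,-.2655,.218,7.9)"
```

```text
time_s: 4.83
tcp_pos: [0.4609, -0.2654, 0.2182]
ee_rot: [[0.991, 0.137, -0.0], [0.137, -0.991, 0.0], [-0.0, -0.0, -1.0]]
wrist_force: [-0.1, 0.1, 0.2]
gripper_width: 0.27
gripper_force: 30.0
t 4.83 tcp [ 0.4609 -0.2654  0.2182] yaw 7.86 tilt -1.0 q [-12.4  25.4 -25.7  -0.  -38.9 110.3] F [-0.1  0.1  0.2] w 0.27 gf 30.0
shift mm [-0.5  0.   0.2] rz -0.04
```

```bash
python3 -m creep '[[0,0,0,0,0,0,0],[0,0,0,0,0,0,0],[0,0,0,0,0,0,0],[0,0,0,0,0,0,0],[0,0,0,0,0,0,0]]' >/dev/null
python3 -m creep '[[0,0,0,0,0,0,45],[0,0,0,0,0,0,45],[0,0,0,0,0,0,45],[0,0,0,0,0,0,45],[0,0,0,0,0,0,45],[0,0,0,0,0,0,45],[0,0,0,0,0,0,45]]' >/dev/null
python3 -m creep '[[0,0,0,0,0,0,45],[0,0,0,0,0,0,45],[0,0,0,0,0,0,45],[0,0,0,0,0,0,45],[0,0,0,0,0,0,45],[0,0,0,0,0,0,45],[0,0,0,0,0,0,45],[0,0,0,0,0,0,45]]'
python3 -m creep '[[-0.5,0,0,0,0,0,0],[-0.5,0,0,0,0,0,0],[-0.5,0,0,0,0,0,0],[-0.5,0,0,0,0,0,0],[-0.5,0,0,0,0,0,0],[-0.5,0,0,0,0,0,0],[-0.5,0,0,0,0,0,0]]'
python3 -c "
from h import *
np.set_printoptions(precision=4,suppress=True)
delta(.4605,-.2655,.218,-82.1)
from scipy.optimize import least_squares
for n in('top','scene'):
    p,d=vision.capture(n); np.savez(n+'1.npz',p=p,d=d)
"
```

```text
time_s: 6.5
tcp_pos: [0.461, -0.2655, 0.2183]
ee_rot: [[0.136, -0.991, 0.0], [-0.991, -0.136, -0.0], [0.0, -0.0, -1.0]]
wrist_force: [0.5, 0.2, 0.6]
gripper_width: 0.498
gripper_force: 0.0
time_s: 7.08
tcp_pos: [0.4608, -0.2654, 0.2182]
ee_rot: [[0.137, -0.991, -0.001], [-0.991, -0.137, 0.0], [-0.0, 0.001, -1.0]]
wrist_force: [-1.5, -0.2, 0.9]
gripper_width: 0.267
gripper_force: 30.4
t 7.08 tcp [ 0.4608 -0.2654  0.2182] yaw -82.14 tilt -1.0 q [-12.5  25.4 -25.7   0.  -38.9  20.3] F [-1.5 -0.2  0.9] w 0.267 gf 30.4
shift mm [0.  0.3 0.2] rz -0.04
```

```bash
python3 - <<'E'
from h import *
rows=[]
for n in("top","scene"):
    row=[]
    for k in"01":
        o=ortho(n,np.load(n+k+".npz")["p"],.014,.4208,.5008,-.3054,-.2254,3600)[...,::-1].copy()
        c=int(.04*3600); cv2.circle(o,(c,c),int(.024*3600),(0,0,255),1); row.append(o)
    rows.append(np.hstack(row))
cv2.imwrite("pics/fl.png",np.vstack(rows)); print(np.vstack(rows).shape)
E
```

```text
(576, 576, 3)
```

View pics/fl.png

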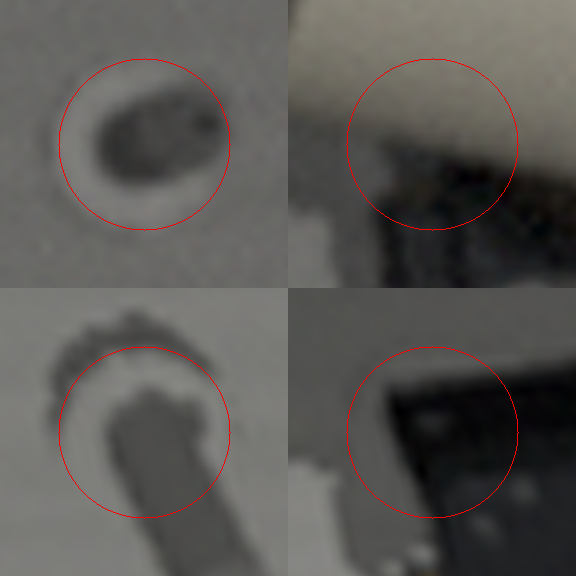

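Circles at the gripped position coincide with the flange in both views to ~1 mm, so the camera mean is trustworthy. Lifting and carrying to the two-dot pocket (0.6445, 0.1767).

```bash
python3 -m creep '[[-0.6,0,0,-30,0,0,0],[-0.6,0,0,-60,0,0,0],[-0.6,0,0,-90,0,0,0],[-0.6,0,0,-115,0,0,0]]'
python3 -m creep '[[-0.6,-15,-10,0,0,0,0],[-0.6,-206.5,-121.3,0,0,0,0],[-0.6,-206.5,-121.3,0,0,0,0],[-0.6,-206.5,-121.3,0,0,0,0],[-0.6,-206.5,-121.3,0,0,0,0],[-0.6,-206.5,-121.3,0,0,0,0],[-0.6,-206.5,-121.3,0,0,0,0],[-0.6,-206.5,-121.3,0,0,0,0]]' >/dev/null
python3 -m creep '[[-0.6,-206.5,-121.3,0,0,0,0],[-0.6,-206.5,-121.3,0,0,0,0],[-0.6,-206.5,-121.3,0,0,0,0],[-0.6,-206.5,-121.3,0,0,0,0],[-0.6,-206.5,-121.3,0,0,0,0],[-0.6,-206.5,-121.3,0,0,0,0],[-0.6,-206.5,-121.3,0,0,0,0],[-0.6,-206.5,-121.3,0,0,0,0]]' >/dev/null
python3 -c "
from h import *
delta(.6445,.1767,.245,-82.2)"
```

```text
time_s: 7.52
tcp_pos: [0.4611, -0.2654, 0.335]
ee_rot: [[0.137, -0.991, 0.001], [-0.991, -0.137, -0.0], [0.0, -0.001, -1.0]]
wrist_force: [0.2, 0.1, -2.3]
gripper_width: 0.267
gripper_force: 30.4
t 8.85 tcp [0.6449 0.1774 0.3318] yaw -82.08 tilt -1.0 q [ 29.2  29.3   1.5  -0.  -62.3 -21.3] F [-0.2  0.3 -2.1] w 0.266 gf 30.4
shift mm [ 0.6  0.3 86.8] rz 0.12
```

```bash
python3 -m creep '[[-0.6,0.6,0.3,30,0,0,0],[-0.6,0.6,0.3,60,0,0,0],[-0.6,0.6,0.3,82,0,0,0],[-0.6,0.6,0.3,82,0,0,0],[-0.6,0.6,0.3,82,0,0,0],[-0.6,0.6,0.3,82,0,0,0]]' >/dev/null
python3 -c "
from h import *
delta(.6445,.1767,.230,-82.2)"
python3 -m creep '[[-0.6,0,0,4,0,0,0],[-0.6,0,0,8,0,0,0],[-0.6,0,0,10,0,0,0],[-0.6,0,0,12,0,0,0],[-0.6,0,0,12,0,0,0],[-0.6,0,0,12,0,0,0]]'
python3 - <<'E'
from h import *
rows=[]
for n in("top","scene"):
    p,d=vision.capture(n); np.savez(n+'2.npz',p=p,d=d)
    u,v=proj(n,[.645,.177,.04])[0].astype(int); rows.append(cv2.resize(p[v-35:v+35,u-45:u+45,::-1],(540,420),interpolation=cv2.INTER_CUBIC)[:290] if 0 else cv2.resize(p[v-25:v+25,u-35:u+35,::-1],(392,280),interpolation=cv2.INTER_CUBIC))
cv2.imwrite("pics/ins.png",np.vstack(rows))
delta(.6445,.1767,.230,-82.2)
E
```

```text
t 9.35 tcp [0.6452 0.1752 0.2531] yaw -82.18 tilt -1.0 q [ 29.   33.5  -3.5   0.1 -52.8 -21.3] F [ 0.7  0.9 -1.7] w 0.267 gf 30.4
shift mm [-1.5  0.6 23.1] rz 0.02
time_s: 9.85
tcp_pos: [0.6446, 0.1763, 0.2393]
ee_rot: [[0.137, -0.991, -0.0], [-0.991, -0.137, -0.0], [0.0, 0.0, -1.0]]
wrist_force: [-0.2, -0.6, -1.5]
gripper_width: 0.264
gripper_force: 30.4
t 9.95 tcp [0.6447 0.1764 0.2394] yaw -82.13 tilt -1.0 q [ 29.1  34.4  -4.2   0.  -51.4 -21.3] F [-1.2  0.7 -1.3] w 0.262 gf 30.4
shift mm [-0.4  0.1  9.4] rz 0.07
```

View pics/ins.png

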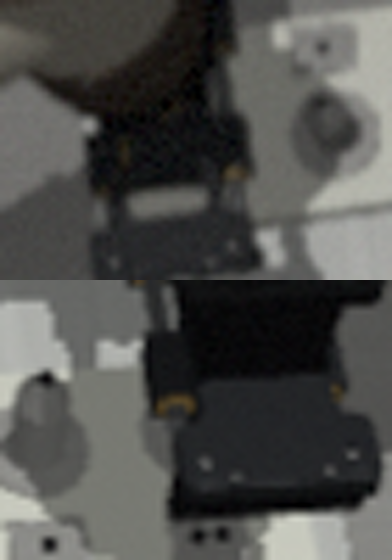

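The gripper hides the pocket, so force decides; no contact yet at the mouth. Descending gently.

```bash
python3 -m creep '[[-0.6,0,0,1,0,0,0],[-0.6,0,0,2,0,0,0],[-0.6,0,0,3,0,0,0],[-0.6,0,0,3,0,0,0],[-0.6,0,0,3,0,0,0]]' |grep -E "tcp|wrist"
python3 -m creep '[[-0.6,0,0,1,0,0,0],[-0.6,0,0,2,0,0,0],[-0.6,0,0,3,0,0,0],[-0.6,0,0,3,0,0,0],[-0.6,0,0,3,0,0,0]]' |grep -E "tcp|wrist"
```

```text
tcp_pos: [0.6446, 0.1762, 0.2361]
wrist_force: [0.6, -0.4, -1.4]
tcp_pos: [0.6446, 0.1762, 0.2332]
wrist_force: [-0.4, 0.3, -1.2]
```

```bash
python3 -m creep '[[-0.6,0,0,1,0,0,0],[-0.6,0,0,2,0,0,0],[-0.6,0,0,3,0,0,0],[-0.6,0,0,3.4,0,0,0],[-0.6,0,0,3.4,0,0,0]]' |grep -E "tcp|wrist"
python3 -m creep '[[-0.4,0,0,0,0,0,0],[-0.3,0,0,0,0,0,0],[-0.1,0,0,0,0,0,0],[0.1,0,0,0,0,0,0],[0.4,0,0,0,0,0,0],[0.7,0,0,0,0,0,0],[0.7,0,0,0,0,0,0],[0.7,0,0,0,0,0,0]]'
```

```text
tcp_pos: [0.6446, 0.1762, 0.2303]
wrist_force: [-1.2, 0.0, 2.2]
time_s: 11.87
tcp_pos: [0.6446, 0.1762, 0.2299]
ee_rot: [[0.137, -0.991, 0.0], [-0.991, -0.137, 0.0], [-0.0, -0.0, -1.0]]
wrist_force: [-0.4, 0.1, 0.3]
gripper_width: 0.72
gripper_force: 0.0
```

Contact came exactly at the seated height. Lift off, check seating, move towards the short nozzle.

```bash
python3 -m creep '[[0.7,0,0,-10,0,0,0],[0.7,0,0,-35,0,0,0],[0.7,0,0,-70,0,0,0],[0.7,0,0,-110,0,0,0],[0.7,0,0,-110,0,0,0]]' |grep -E "tcp|wrist"
python3 -m creep '[[0.7,214,56,0,0,0,-45],[0.7,214,56,0,0,0,-45],[0.7,214,56,0,0,0,-45],[0.7,214,56,0,0,0,-45],[0.7,214,56,0,0,0,-45],[0.7,214,56,0,0,0,-45],[0.7,214,56,0,0,0,-45],[0.7,214,56,0,0,0,-45]]' >/dev/null
python3 - <<'E'
from h import *
from scipy.optimize import least_squares
np.set_printoptions(precision=4,suppress=True)
delta(.5925,-.2632,.34,7.9)
for n in("top","scene"):
    p,d=vision.capture(n); np.savez(n+'3.npz',p=p,d=d)
    P=cloud(n,d).reshape(-1,3); P=P[np.isfinite(P).all(1)]
    for nm,x,y,a,b in[("tall",.6445,.1767,.03,.08),("first",.6538,.1074,.03,.064),("short",.5925,-.2632,.018,.054)]:
        Q=P[np.hypot(P[:,0]-x,P[:,1]-y)<.035]; B=Q[(Q[:,2]>a)&(Q[:,2]<b)]
        f=least_squares(lambda a:np.hypot(B[:,0]-a[0],B[:,1]-a[1])-.012,[x,y],loss="soft_l1",f_scale=.002)
        print(n,nm,len(B),f.x,"maxz",np.sort(Q[:,2])[-3:])
E
```

```text
tcp_pos: [0.6465, 0.1768, 0.3507]
wrist_force: [0.6, 0.6, 2.6]
t 12.95 tcp [ 0.6181 -0.045   0.3408] yaw -37.24 tilt -1.0 q [ 10.8  24.4  -5.5   0.  -60.   42. ] F [ 0.1 -1.1 -0.4] w 0.852 gf 0.0
shift mm [111.6 189.2   0.7] rz -45.14
top tall 0 [0.6445 0.1767] maxz [0.4925 0.4928 0.4929]
top first 28 [0.6553 0.1079] maxz [0.4963 0.4963 0.4968]
top short 32 [ 0.5935 -0.2611] maxz [0.0757 0.0775 0.0787]
scene tall 104 [0.6437 0.1745] maxz [0.4899 0.4912 0.4915]
scene first 66 [0.6525 0.1051] maxz [0.4949 0.4951 0.4968]
scene short 77 [ 0.5919 -0.265 ] maxz [0.0765 0.0766 0.0781]
```

```bash
python3 -m creep '[[0.7,112,189,0,0,0,-45.1],[0.7,112,189,0,0,0,-45.1],[0.7,112,189,0,0,0,-45.1],[0.7,112,189,0,0,0,-45.1],[0.7,112,189,0,0,0,-45.1],[0.7,112,189,0,0,0,-45.1],[0.7,112,189,0,0,0,-45.1],[0.7,112,189,0,0,0,-45.1]]' >/dev/null
python3 -c "
from h import *
delta(.5927,-.263,.202,7.9)"
```

```text
t 13.72 tcp [ 0.5936 -0.2624  0.3398] yaw 7.89 tilt -1.0 q [ -9.6  27.1  -1.1  -0.  -61.8 107.5] F [-0.1 -0.2  0.5] w 0.848 gf 0.0
shift mm [ -1.    0.4 137.8] rz -0.01
```

```bash
python3 -m creep '[[0.4,-1,0.4,40,0,0,0],[0.4,-1,0.4,75,0,0,0],[0.4,-1,0.4,105,0,0,0],[0.4,-1,0.4,125,0,0,0],[0.4,-1,0.4,138,0,0,0],[0.4,-1,0.4,138,0,0,0],[0.2,-1,0.4,138,0,0,0]]' >/dev/null
python3 -m creep '[[-0.5,0,0,0,0,0,0],[-0.5,0,0,0,0,0,0],[-0.5,0,0,0,0,0,0],[-0.5,0,0,0,0,0,0],[-0.5,0,0,0,0,0,0],[-0.5,0,0,0,0,0,0],[-0.5,0,0,0,0,0,0],[-0.5,0,0,0,0,0,0]]'
python3 -c "
from h import *
delta(.5927,-.263,.202,7.9)"
```

```text
time_s: 14.97
tcp_pos: [0.5927, -0.2624, 0.2023]
ee_rot: [[0.99, 0.138, 0.001], [0.138, -0.99, -0.0], [0.001, 0.0, -1.0]]
wrist_force: [-0.5, -0.0, 1.5]
gripper_width: 0.267
gripper_force: 30.0
t 14.97 tcp [ 0.5927 -0.2624  0.2023] yaw 7.96 tilt -1.0 q [ -9.6  35.3  -9.1   0.  -45.6 107.6] F [-0.5 -0.   1.5] w 0.267 gf 30.0
shift mm [-0.1  0.6  0.3] rz 0.06
```

```bash
python3 -m creep '[[0,0,0,0,0,0,0],[0,0,0,0,0,0,0],[0,0,0,0,0,0,0],[0,0,0,0,0,0,0],[0,0,0,0,0,0,0]]' >/dev/null
python3 -m creep '[[0,0,0,0,0,0,45],[0,0,0,0,0,0,45],[0,0,0,0,0,0,45],[0,0,0,0,0,0,45],[0,0,0,0,0,0,45],[0,0,0,0,0,0,45],[0,0,0,0,0,0,45]]' >/dev/null
python3 -m creep '[[0,0,0,0,0,0,45],[0,0,0,0,0,0,45],[0,0,0,0,0,0,45],[0,0,0,0,0,0,45],[0,0,0,0,0,0,45],[0,0,0,0,0,0,45],[0,0,0,0,0,0,45],[0,0,0,0,0,0,45]]' >/dev/null
python3 -m creep '[[-0.5,0,0,0,0,0,0],[-0.5,0,0,0,0,0,0],[-0.5,0,0,0,0,0,0],[-0.5,0,0,0,0,0,0],[-0.5,0,0,0,0,0,0],[-0.5,0,0,0,0,0,0],[-0.5,0,0,0,0,0,0]]'
python3 -m creep '[[-0.6,0,0,-30,0,0,0],[-0.6,0,0,-60,0,0,0],[-0.6,0,0,-90,0,0,0],[-0.6,0,0,-110,0,0,0],[-0.6,0,0,-110,0,0,0]]'|grep -E "wrist|tcp"
python3 -m creep '[[-0.6,-287.5,-111.4,0,0,0,0],[-0.6,-287.5,-111.4,0,0,0,0],[-0.6,-287.5,-111.4,0,0,0,0],[-0.6,-287.5,-111.4,0,0,0,0],[-0.6,-287.5,-111.4,0,0,0,0],[-0.6,-287.5,-111.4,0,0,0,0],[-0.6,-287.5,-111.4,0,0,0,0],[-0.6,-287.5,-111.4,0,0,0,0]]' >/dev/null
python3 -m creep '[[-0.6,0,0,0,0,0,0],[-0.6,0,0,0,0,0,0],[-0.6,0,0,0,0,0,0]]' >/dev/null
python3 -c "
from h import *
delta(.6636,.0375,.231,-82.2)"
```

```text
time_s: 17.22
tcp_pos: [0.5925, -0.2623, 0.2019]
ee_rot: [[0.139, -0.99, -0.001], [-0.99, -0.139, 0.0], [-0.0, 0.001, -1.0]]
wrist_force: [-0.7, -0.0, 1.1]
gripper_width: 0.267
gripper_force: 30.0
tcp_pos: [0.5939, -0.2626, 0.3176]
wrist_force: [0.7, -0.0, 0.2]
t 18.55 tcp [0.6627 0.0371 0.3109] yaw -82.08 tilt -1.0 q [ 17.1  29.9  -0.7  -0.  -59.5  -9.2] F [-0.7 -0.2 -0.7] w 0.268 gf 30.0
shift mm [-0.3 -1.1 79.9] rz 0.12
```

```bash
python3 -m creep '[[-0.6,-0.3,-1.1,30,0,0,0],[-0.6,-0.3,-1.1,60,0,0,0],[-0.6,-0.3,-1.1,75,0,0,0],[-0.6,-0.3,-1.1,82,0,0,0],[-0.6,-0.3,-1.1,82,0,0,0],[-0.6,-0.3,-1.1,82,0,0,0]]' |grep -E "wrist|tcp"
python3 -m creep '[[-0.6,0,0,2,0,0,0],[-0.6,0,0,4,0,0,0],[-0.6,0,0,6,0,0,0],[-0.6,0,0,8,0,0,0],[-0.6,0,0,8,0,0,0],[-0.6,0,0,8,0,0,0]]' |grep -E "wrist|tcp"
```

```text
tcp_pos: [0.6645, 0.0373, 0.2305]
wrist_force: [-0.4, 0.0, -0.1]
tcp_pos: [0.6641, 0.0384, 0.222]
wrist_force: [-0.5, -0.1, -1.2]
```

```bash
python3 -m creep '[[-0.6,0,0,1,0,0,0],[-0.6,0,0,2,0,0,0],[-0.6,0,0,3,0,0,0],[-0.6,0,0,3,0,0,0],[-0.6,0,0,3,0,0,0]]' |grep -E "wrist|tcp"
python3 -c "
from h import *
delta(.6636,.0375,.214,-82.2)"
```

```text
tcp_pos: [0.664, 0.0383, 0.2186]
wrist_force: [-0.2, -0.5, -1.1]
t 19.97 tcp [0.664  0.0383 0.2186] yaw -82.05 tilt -1.0 q [ 17.2  35.5  -5.6  -0.  -48.9  -9.2] F [-0.2 -0.5 -1.1] w 0.271 gf 30.0
shift mm [0.8 0.5 4.6] rz 0.15
```

```bash
python3 -m creep '[[-0.6,0,0,1,0,0,0],[-0.6,0,0,2,0,0,0],[-0.6,0,0,3,0,0,0],[-0.6,0,0,4,0,0,0],[-0.6,0,0,4.8,0,0,0],[-0.6,0,0,4.8,0,0,0],[-0.6,0,0,4.8,0,0,0]]' |grep -E "wrist|tcp"
python3 -m creep '[[-0.4,0,0,0,0,0,0],[-0.3,0,0,0,0,0,0],[-0.1,0,0,0,0,0,0],[0.1,0,0,0,0,0,0],[0.4,0,0,0,0,0,0],[0.7,0,0,0,0,0,0],[0.7,0,0,0,0,0,0],[0.7,0,0,0,0,0,0]]'
```

```text
tcp_pos: [0.664, 0.0383, 0.2139]
wrist_force: [-2.1, -0.7, -0.1]
time_s: 21.22
tcp_pos: [0.6643, 0.0384, 0.2142]
ee_rot: [[0.139, -0.99, 0.0], [-0.99, -0.139, 0.0], [-0.0, -0.0, -1.0]]
wrist_force: [0.6, -0.9, 0.6]
gripper_width: 0.718
gripper_force: 0.0
```

Both seated at the expected depth. Lift off and measure the leg in the clear initial pictures.

```bash
python3 -m creep '[[0.7,0,0,-10,0,0,0],[0.7,0,0,-35,0,0,0],[0.7,0,0,-70,0,0,0],[0.7,0,0,-105,0,0,0],[0.7,0,0,-105,0,0,0]]' |grep -E "tcp|wrist"
python3 - <<'E'
from h import *
np.set_printoptions(precision=4,suppress=True)
a=np.radians(7.9); R=np.array([[np.cos(a),-np.sin(a)],[np.sin(a),np.cos(a)]]); O=np.array([.6543,.1073])-.075*R[:,0]; print("O",O)
ims=[]
for n in("top","scene"):
    D=np.load(n+"0.npz"); c=cloud(n,D["d"]).reshape(-1,3); c=c[np.isfinite(c).all(1)]
    F=np.c_[(c[:,:2]-O)@R,c[:,2]]; I=(abs(F[:,0])<.16)&(abs(F[:,1])<.14); F=F[I]
    for nm,m in[("platetop",(F[:,2]>.081)&(F[:,2]<.089)&(F[:,0]<0)),("cap",(F[:,2]>.0905)&(F[:,0]<0)),("face",(F[:,2]>.05)&(F[:,2]<.078)&(F[:,0]<0))]:
        if m.sum(): print(n,nm,m.sum(),"x",np.percentile(F[m,0],[2,10,50,90,98]),"y",np.percentile(F[m,1],[2,10,50,90,98]))
    s=2000; v,u=np.mgrid[:600,:540]
    for z in(.029,):
        X=np.stack([.15-v/s,.135-u/s],-1)@R.T+O
        q=proj(n,np.c_[X.reshape(-1,2),np.full(v.size,z)]).astype(np.float32).reshape(600,540,2)
        o=cv2.remap(D["p"],q[...,0],q[...,1],cv2.INTER_CUBIC)[...,::-1]; ims.append(np.hstack([o[:,:100],o[:,-100:]])); 
        if n=="top": big=o
cv2.imwrite("pics/leg.png",np.hstack(ims+[cv2.resize(big,(400,444))[:, :].copy() if 0 else np.zeros((600,2,3),np.uint8)]))
E
```

```text
tcp_pos: [0.6662, 0.0386, 0.329]
wrist_force: [1.7, 0.9, 1.7]
O [0.58  0.097]
top platetop 247 x [-0.1194 -0.1185 -0.1142 -0.1095 -0.1029] y [-0.0953 -0.0787  0.0018  0.0839  0.0956]
top cap 146 x [-0.1466 -0.1427 -0.122  -0.104  -0.1014] y [0.0182 0.0201 0.0294 0.0381 0.0414]
top face 63 x [-0.1488 -0.1195 -0.1192 -0.1187 -0.1185] y [-0.0936 -0.0775  0.0009  0.0813  0.0971]
scene platetop 259 x [-0.121  -0.1198 -0.1138 -0.1042 -0.1011] y [-0.0967 -0.0786 -0.      0.0802  0.0924]
scene cap 122 x [-0.1486 -0.1436 -0.1239 -0.1047 -0.1018] y [0.015  0.0169 0.0253 0.0343 0.0366]
scene face 408 x [-0.1147 -0.1135 -0.1117 -0.109  -0.1026] y [-0.0974 -0.0837 -0.0106  0.0773  0.0937]
```

View pics/leg.png

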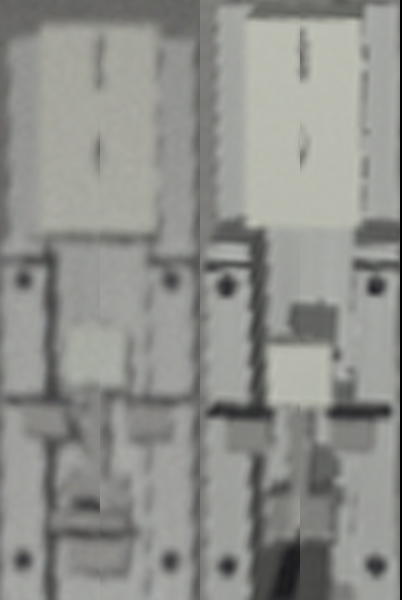

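Mark line on the rails at row ~262 (fixture x ≈ +0.019), pointers at row ~402 (x ≈ -0.051), plate face x ≈ -0.119: 70 mm consistent. Going behind the plate with closed fingers.

```bash
python3 -m creep '[[-1,-30,121,0,0,0,-45],[-1,-30,121,0,0,0,-45],[-1,-30,121,0,0,0,-45],[-1,-30,121,0,0,0,-45],[-1,-30,121,0,0,0,-45],[-1,-30,121,0,0,0,-45],[-1,-30,121,0,0,0,-45],[-1,-30,121,0,0,0,-45]]' >/dev/null
python3 -c "
from h import *
delta(.418,.0644,.234,7.9)"
```

```text
t 22.3 tcp [0.5401 0.0514 0.32  ] yaw -36.99 tilt -1.0 q [ 22.6  18.6 -18.1   0.  -53.3  30.4] F [-0.3 -0.1 -0.2] w 0.329 gf 0.0
shift mm [-105.5   63.2   85.8] rz -44.89
```

```bash
python3 -m creep '[[-1,-105.5,63.2,0,0,0,-44.9],[-1,-105.5,63.2,0,0,0,-44.9],[-1,-105.5,63.2,0,0,0,-44.9],[-1,-105.5,63.2,0,0,0,-44.9],[-1,-105.5,63.2,0,0,0,-44.9],[-1,-105.5,63.2,0,0,0,-44.9],[-1,-105.5,63.2,0,0,0,-44.9],[-1,-105.5,63.2,0,0,0,-44.9]]' >/dev/null
python3 - <<'E'
from h import *
np.set_printoptions(precision=4,suppress=True)
delta(.418,.0644,.234,7.9)
from scipy.optimize import least_squares
for n in("top","scene"):
    p,d=vision.capture(n); P=cloud(n,d).reshape(-1,3); P=P[np.isfinite(P).all(1)]
    for nm,x,y,a,b in[("tall",.6446,.1762,.03,.08),("first",.6543,.1073,.03,.064),("short",.664,.0383,.03,.064)]:
        Q=P[np.hypot(P[:,0]-x,P[:,1]-y)<.035]; B=Q[(Q[:,2]>a)&(Q[:,2]<b)]
        if len(B)<9: continue
        f=least_squares(lambda a:np.hypot(B[:,0]-a[0],B[:,1]-a[1])-.012,[x,y],loss="soft_l1",f_scale=.002)
        Fl=Q[(Q[:,2]>.02)&(Q[:,2]<.032)&(np.hypot(Q[:,0]-f.x[0],Q[:,1]-f.x[1])<.021)]
        print(n,nm,len(B),f.x,"top",np.sort(Q[:,2])[-3:],"flange z",np.median(Fl[:,2]))
E
```

```text
t 22.97 tcp [0.4179 0.0645 0.3197] yaw 7.83 tilt -1.0 q [ 31.    7.4 -33.6   0.  -48.9  66.9] F [-1.3 -0.2 -0. ] w 0.005 gf 0.0
shift mm [ 0.   0.1 85.7] rz -0.07
top tall 48 [0.6461 0.1778] top [0.1106 0.111  0.1114] flange z 0.02652329894599248
top first 24 [0.6551 0.1084] top [0.0891 0.091  0.092 ] flange z 0.026243885649772203
top short 30 [0.6654 0.0393] top [0.0865 0.0869 0.0878] flange z 0.0270897137975461
scene tall 102 [0.6436 0.1747] top [0.1097 0.1105 0.1106] flange z 0.02628485776138567
scene first 66 [0.6526 0.1052] top [0.0881 0.0885 0.09  ] flange z 0.02633860022916623
scene short 66 [0.6629 0.0361] top [0.0877 0.0884 0.0884] flange z 0.02649379704062027
```

All three nozzles show the same flange height. Descend and touch the plate.

```bash
python3 -m creep '[[-1,0,0,30,0,0,0],[-1,0,0,60,0,0,0],[-1,0,0,78,0,0,0],[-1,0,0,85.7,0,0,0],[-1,0,0,85.7,0,0,0],[-1,0,0,85.7,0,0,0],[-1,0,0,85.7,0,0,0]]' |grep -E "tcp|wrist"
python3 -m creep '[[-1,10,0,0,0,0,0],[-1,20,0,0,0,0,0],[-1,28,0,0,0,0,0],[-1,30,0,0,0,0,0],[-1,30,0,0,0,0,0],[-1,30,0,0,0,0,0]]' |grep -E "tcp|wrist"
python3 -m creep '[[-1,1,0,0,0,0,0],[-1,2,0,0,0,0,0],[-1,3,0,0,0,0,0],[-1,3,0,0,0,0,0],[-1,3,0,0,0,0,0]]' |grep -E "tcp|wrist"
python3 -c "
from h import *
delta(.418,.0644,.234,7.9)"
```

```text
tcp_pos: [0.4186, 0.0647, 0.2345]
wrist_force: [-0.6, 0.6, 0.9]
tcp_pos: [0.4477, 0.0684, 0.2333]
wrist_force: [0.5, 0.1, 0.4]
tcp_pos: [0.4505, 0.0689, 0.2334]
wrist_force: [-0.3, -0.9, 0.0]
t 24.57 tcp [0.4505 0.0689 0.2334] yaw 7.87 tilt -1.0 q [ 29.2  18.2 -35.4   0.  -36.4  68.6] F [-0.3 -0.9  0. ] w 0.002 gf 0.1
shift mm [-32.8   0.   -0.6] rz -0.03
```

```bash
for i in 1; do python3 -m creep '[[-1,1,0,0,0,0,0],[-1,1,0,0,0,0,0],[-1,1,0,0,0,0,0]]' |grep -E "tcp|wrist"
python3 -m creep '[[-1,1,0,0,0,0,0],[-1,1,0,0,0,0,0],[-1,1,0,0,0,0,0]]' |grep -E "tcp|wrist"
python3 -m creep '[[-1,1,0,0,0,0,0],[-1,1,0,0,0,0,0],[-1,1,0,0,0,0,0]]' |grep -E "tcp|wrist"
python3 -m creep '[[-1,1,0,0,0,0,0],[-1,1,0,0,0,0,0],[-1,1,0,0,0,0,0]]' |grep -E "tcp|wrist"
python3 -m creep '[[-1,1,0,0,0,0,0],[-1,1,0,0,0,0,0],[-1,1,0,0,0,0,0]]' |grep -E "tcp|wrist"; done
```

```text
tcp_pos: [0.4509, 0.0688, 0.2332]
wrist_force: [-3.8, 0.3, 1.6]
tcp_pos: [0.4518, 0.0689, 0.2331]
wrist_force: [-5.1, 1.2, 2.5]
tcp_pos: [0.4528, 0.069, 0.2331]
wrist_force: [-5.3, 0.7, 2.7]
tcp_pos: [0.4538, 0.0692, 0.2331]
wrist_force: [-4.7, 0.6, 2.8]
tcp_pos: [0.4548, 0.0693, 0.233]
wrist_force: [-5.7, -0.3, 2.1]
```

```bash
python3 -m creep '[[-1,6,0,0,0,0,0],[-1,16,0,0,0,0,0],[-1,26,0,0,0,0,0],[-1,36,0,0,0,0,0],[-1,46,0,0,0,0,0],[-1,54,0,0,0,0,0],[-1,60,0,0,0,0,0],[-1,63,0,0,0,0,0]]' |grep -E "tcp|wrist"
python3 -m creep '[[-1,1.5,0,0,0,0,0],[-1,2.9,0,0,0,0,0],[-1,2.9,0,0,0,0,0],[-1,2.9,0,0,0,0,0],[-1,2.9,0,0,0,0,0],[-1,2.9,0,0,0,0,0]]' |grep -E "tcp|wrist"
python3 - <<'E'
from h import *
np.set_printoptions(precision=4,suppress=True)
delta(.5201,.0785,.234,7.9)
a=np.radians(7.9); R=np.array([[np.cos(a),-np.sin(a)],[np.sin(a),np.cos(a)]]); O=np.array([.58,.097])
s=2400; v,u=np.mgrid[:240,:650]; ims=[]
for n in("top","scene"):
    p,d=vision.capture(n)
    X=np.stack([.06-v/s,.135-u/s],-1)@R.T+O
    q=proj(n,np.c_[X.reshape(-1,2),np.full(v.size,.033)]).astype(np.float32).reshape(240,650,2)
    ims.append(cv2.remap(p,q[...,0],q[...,1],cv2.INTER_CUBIC)[...,::-1])
    c=cloud(n,d).reshape(-1,3); c=c[np.isfinite(c).all(1)]; F=np.c_[(c[:,:2]-O)@R,c[:,2]]
    F=F[(abs(F[:,0])<.16)&(abs(F[:,1])<.1)]
    m=(F[:,2]>.081)&(F[:,2]<.0885)&(F[:,0]<0)&((F[:,1]>.06))
    print(n,"plate top x",np.percentile(F[m,0],[2,10,50,90,98]) if m.any() else 0)
cv2.imwrite("pics/mark.png",np.vstack(ims))
E
```

```text
tcp_pos: [0.5176, 0.0778, 0.2329]
wrist_force: [-6.3, -0.0, 3.3]
tcp_pos: [0.52, 0.0781, 0.2329]
wrist_force: [-5.1, -1.1, 1.0]
t 26.98 tcp [0.52   0.0781 0.2329] yaw 7.83 tilt -0.99999 q [ 26.2  23.7 -25.7  -0.  -40.7  71.6] F [-5.1 -1.1  1. ] w 0.003 gf 2.5
shift mm [ 0.1 -0.4 -1.1] rz -0.07
top plate top x 0
scene plate top x [-0.0522 -0.0508 -0.0444 -0.0384 -0.0359]
```

View pics/mark.png

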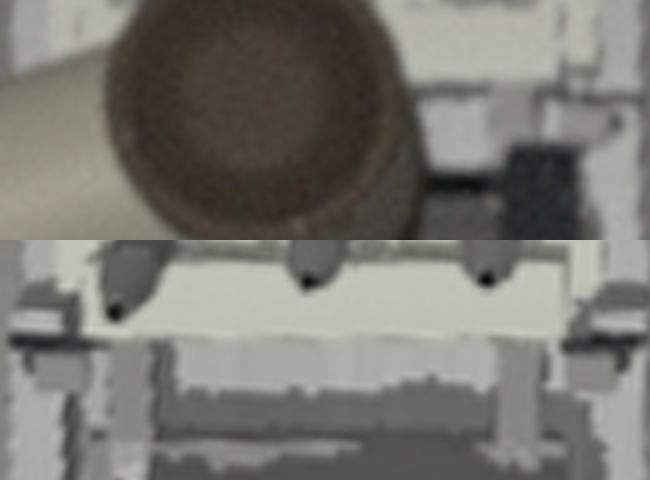

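Pointers sit right on the black rail marks (lower half, row ~340, cols 45 and 600). Hold, then slide the lever.

```bash
python3 -m creep '[[-1,0,0,0,0,0,0],[-1,0,0,0,0,0,0],[-1,0,0,0,0,0,0],[-1,0,-4,0,0,0,0],[-1,0,-8,0,0,0,0],[-1,0,-12,0,0,0,0],[-1,0,-16,0,0,0,0],[-1,0,-16,0,0,0,0]]' |grep -E "tcp|wrist"
python3 -m creep '[[-1,0,-3,0,0,0,0],[-1,0,-6,0,0,0,0],[-1,0,-9,0,0,0,0],[-1,0,-12,0,0,0,0],[-1,0,-15,0,0,0,0],[-1,0,-18,0,0,0,0],[-1,0,-20,0,0,0,0],[-1,0,-20,0,0,0,0]]' |grep -E "tcp|wrist"
python3 -c "
from h import *
delta(.5201,.0785,.234,7.9)"
```

```text
tcp_pos: [0.5173, 0.0937, 0.2324]
wrist_force: [-5.7, -2.7, 0.5]
tcp_pos: [0.5146, 0.113, 0.2324]
wrist_force: [-4.8, -4.8, 0.7]
t 28.42 tcp [0.5146 0.113  0.2324] yaw 7.82 tilt -0.99998 q [ 30.   23.9 -25.6   0.  -40.9  67.8] F [-4.8 -4.8  0.7] w 0.004 gf 3.7
shift mm [ 0.8 34.9 -1.5] rz -0.08
```

```bash
python3 -m creep '[[-1,0.2,-2,0,0,0,0],[-1,0.3,-4,0,0,0,0],[-1,0.5,-6,0,0,0,0],[-1,0.5,-6,0,0,0,0],[-1,0.5,-6,0,0,0,0]]' |grep -E "tcp|wrist"
python3 -m creep '[[-1,0,-1,0,0,0,0],[-1,0,-1,0,0,0,0],[-1,0,-1,0,0,0,0]]' |grep -E "tcp|wrist"
python3 -m creep '[[-1,0,-1,0,0,0,0],[-1,0,-1,0,0,0,0],[-1,0,-1,0,0,0,0]]' |grep -E "tcp|wrist"
python3 -m creep '[[-1,0,-1,0,0,0,0],[-1,0,-1,0,0,0,0],[-1,0,-1,0,0,0,0]]' |grep -E "tcp|wrist"
```

```text
tcp_pos: [0.514, 0.1187, 0.2323]
wrist_force: [-4.1, -5.9, 1.4]
tcp_pos: [0.5139, 0.1196, 0.2324]
wrist_force: [-5.4, -6.0, 1.5]
tcp_pos: [0.5138, 0.1206, 0.2324]
wrist_force: [-5.8, -5.7, 1.5]
tcp_pos: [0.5136, 0.1215, 0.2324]
wrist_force: [-4.7, -5.5, 0.7]
```

```bash
python3 -m creep '[[-1,0,-1,0,0,0,0],[-1,0,-1,0,0,0,0],[-1,0,-1,0,0,0,0]]' |grep -E "tcp|wrist"
python3 -m creep '[[-1,0,-1,0,0,0,0],[-1,0,-1,0,0,0,0],[-1,0,-1,0,0,0,0]]' |grep -E "tcp|wrist"
python3 -m creep '[[-1,0,-1,0,0,0,0],[-1,0,-1,0,0,0,0],[-1,0,-1,0,0,0,0]]' |grep -E "tcp|wrist"
```

```text
tcp_pos: [0.5135, 0.1225, 0.2323]
wrist_force: [-5.6, -5.3, 1.2]
tcp_pos: [0.5134, 0.1235, 0.2324]
wrist_force: [-5.0, -6.9, 2.0]
tcp_pos: [0.5132, 0.1239, 0.2324]
wrist_force: [-4.0, -8.8, 0.8]
```

Force rises: the end stop is reached. One small extra push and a check of lever and plate.

```bash
python3 -m creep '[[-1,0,-0.7,0,0,0,0],[-1,0,-0.7,0,0,0,0],[-1,0,-0.7,0,0,0,0],[-1,0,-0.7,0,0,0,0]]' |grep -E "tcp|wrist"
python3 - <<'E'
from h import *
np.set_printoptions(precision=4,suppress=True)
delta(.5132,.1239,.2324,7.9)
a=np.radians(7.9); R=np.array([[np.cos(a),-np.sin(a)],[np.sin(a),np.cos(a)]]); O=np.array([.58,.097])
s=2400; v,u=np.mgrid[:240,:650]; ims=[]
n="scene"
p,d=vision.capture(n)
for z in(.033,.094):
    X=np.stack([.06-v/s,.135-u/s],-1)@R.T+O
    q=proj(n,np.c_[X.reshape(-1,2),np.full(v.size,z)]).astype(np.float32).reshape(240,650,2)
    ims.append(cv2.remap(p,q[...,0],q[...,1],cv2.INTER_CUBIC)[...,::-1])
cv2.imwrite("pics/end.png",np.vstack(ims))
c=cloud(n,d).reshape(-1,3); c=c[np.isfinite(c).all(1)]; F=np.c_[(c[:,:2]-O)@R,c[:,2]]
F=F[(abs(F[:,0])<.16)&(abs(F[:,1])<.1)]
m=(F[:,2]>.081)&(F[:,2]<.0885)&(F[:,0]<0)&(F[:,0]>-.07)&(abs(F[:,1]-.085)<.015); print("plate",np.percentile(F[m,0],[2,10,50,90,98]))
m=(F[:,2]>.09)&(F[:,2]<.099)&(F[:,0]<-.02)&(F[:,0]>-.06)&(F[:,1]>.03); print("cap",m.sum(),np.percentile(F[m],[2,50,98],axis=0))
E
```

```text
tcp_pos: [0.5131, 0.124, 0.2324]
wrist_force: [-3.4, -12.0, 2.6]
t 30.67 tcp [0.5131 0.124  0.2324] yaw 7.78 tilt -0.99995 q [ 31.2  24.  -25.4   0.1 -41.1  66.5] F [ -3.4 -12.    2.6] w 0.005 gf 7.1
shift mm [ 0.1  0.2 -0. ] rz -0.12
plate [-0.053  -0.0512 -0.0458 -0.0369 -0.0333]
cap 63 [[-0.0548  0.039   0.0906]
 [-0.0403  0.0556  0.0938]
 [-0.0325  0.0701  0.0973]]
```

View pics/end.png

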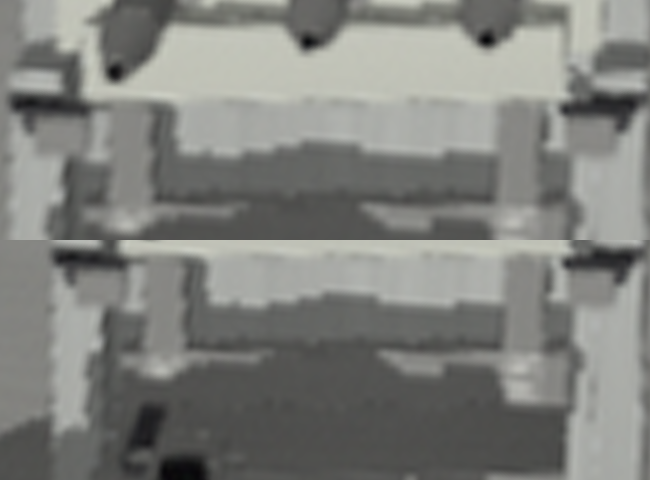

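Pointers remain on the marks and the cap is at about y = 0.058, which is the closed position. The force along the leg is about 5 N and the end-stop reaction is clear, so I'm handing in.

```bash
python3 -c "
from h import *
print(r.finish_job())"
```

```text
the job is handed in; nothing more can be done
None
```

I handed the job in at about 31 s: the tall nozzle is in the two-dot pocket, the short one is in the three-dot pocket, and the arm is still holding the leg at the marks with the lever closed against its end stop. My last checks agreed with this, but `finish_job` gave no verdict, and I did not measure the bystanders' positions again at the end.

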